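Hang the slide hanger on the drip rail from behind the slide box

ROBOT

A 7-joint arm with a two-finger parallel gripper is mounted at the origin on the work surface. World frame = base frame: x ahead of the robot, y to its left, z up, the work surface at z = 0. Lengths are in m, angles in rad, forces in N, time in s.
With the tool pointing down it reaches from about 0.425 to 0.925 m from the base axis. Payload 6.8 kg.
Tool frame: the origin (TCP) lies between the finger pads; the fingertips stand 22 mm ahead of it and the grasp point (between the pads) lies 3 mm ahead of it; z points along the fingers, y is the line along which they close (so a half turn about z gives the same grasp; the last joint's range is limited). The gripper opens to 85 mm and grips with 20 to 120 N. Pads are 22 mm wide; open, the fingers measure 114 mm over their backs; the gripper's body (76 mm by 85 mm) begins 54 mm behind the grasp point. The pads swing forward as they close: fully open they stand 13 mm farther back than shut.
Start: joints at [1.168, 0.477, 0.022, 1.555, -0.011, 1.109, -0.083], TCP at [0.196, -0.646, 0.253] pointing down, gripper open.
Joint ranges: [-2.96, 2.96], [-0.34, 2.1], [-1.41, 1.46], [0.24, 2.44], [-1.37, 4.51], [0.17, 1.92], [-2.96, 2.96]. Speed limits (rad/s): [2.39, 2.39, 3.14, 3.14, 3.14, 3.14, 3.14].

INTERFACE

Orientations are given as a unit quaternion [w, x, y, z].
In Python, from station import bot gives the robot as it stands.
- The arm moves only by the tool servo_tool, never from a script. Its argument "motion" is a list that holds one entry, the list of rows, each a list of 5 numbers: the opening, from 0 (shut) to 1 (fully open), then the shift along the world's x, y, z each as a share of 0.04 m, from -1 to 1, then the turn about the world's z as a share of 0.12 rad, from -1 to 1. A call has 1 to 20 rows; each row shifts and turns the commanded pose from where the row before left it; what a row does not reach is not made up. A row lasts 1/10 s, in which the tool goes at most 50 mm and 8.59 degrees, less where a joint would pass 70% of its speed; a pose out of reach is approached as far as the arm can. A call with a number of a shift or a turn outside -1 to 1 is refused whole. A call with a gripper value outside its range is refused whole. The fingers move at their own pace and stop on an object; "newtons" is the grip in N (left out, the last holds). Time passes only in rows, so rows that do not move let the fingers close. It gives the time, the measured TCP pose, the force, the opening and the grip force at its end, in the units of the state.
- bot.get_obs(): the state, without advancing time (a new reading comes with each control period).
- bot.read_camera(name): name is "scene" or "top"; returns (picture, depth): 420x560x3 uint8, red, green, blue; 420x560 float32, m along the optical axis (not along the pixel's ray), 0 where there is no reading.
- bot.get_calibration(name): a dict with "fovy" (degrees; the focal length in pixels is half the picture's height over the tangent of half this angle, whatever the lens; pixels are square), "cx", "cy" (the principal point, pixels), "view" (4x4, takes a point from world to camera coordinates). Camera axes: x right, y down, z forward; pixel columns grow to the right and rows downward; lengths in m; the calibration is good to about 2 mm. A picture is of the moment at which its call begins. get_calibration takes no time and is no camera call.
- bot.hand_in(): hands the job in; it is judged then, once.
The state is a dict: "t": time; "q": joint angles; "joint_vel": joint speeds; "joint_torque": joint torques, N m; "eef_pos": TCP position; "tool_rot": TCP orientation; "contact_force": force on the tool from outside, world axes, zero at the start; "torque": the same for the moment, N m; "gripper_width": opening from 0.0 (shut) to 1.0 (fully open); "grasp_force": force on a finger pad.
Only numpy, scipy, OpenCV 4.12 (cv2) and the standard library are available. Lean on these libraries where they do the work, as an engineer would, in place of code of your own. Each camera call takes 0.05 s, during which the arm holds its last target. There are 200 camera calls.

TASK

The steel hanger with the glass slides stands in the white bay behind the tall grey slide box. Move the box out of the bay, take the hanger by its orange fin and hang it over the bar of the drip rail, one wing on each side so that it hangs freely, then put the box back upright and square on the blue pad at the front of the bay. Keep the box and the hanger upright throughout, and leave the jar, the cup and the brush where they are.

Things in the scene. Friction and masses are not known exactly. Their poses are not given: they have to be found in the camera images.
- bay: white storage bay, fixed; base 180 (x) x 190 (y) x 6 mm, walls 45 mm high (from the bench) and 5 mm thick at both sides and the back (+x); open at front (-x) and top. Origin: centre of the underside, on the bench; x points from front to back. Stands left or right of the robot's forward line, turned at most 0.25 rad from world x
- pad (a point): centre of the blue pad on the bay's floor where the slide box stands, at (-40, 0, 6) mm in the bay's frame; the pad is 84 (x) x 154 (y) mm and flush with the floor. Axes as the bay's
- slide_box: tall grey closed slide-storage box, 60 (x) x 130 (y) x 185 mm high, about 0.6 kg, standing on the pad, long side across the bay. On top a black carrying handle: a bar 16 mm thick (x), 102 mm long (y), 16 mm high, its top 222 mm above the underside, 21 mm free under it between two end posts. Same both ways round. Origin: centre of underside; z up
- box_handle (a point): middle of the carrying handle's bar, 214 mm above the box's underside; pinch it across x
- hanger: steel slide hanger, 0.16 kg, an upside-down U: two upright wings of glass slides 4 (x) x 70 (y) x 75 mm high, 40 mm apart inside, 48 mm over all, under a roof sloping 38 degrees, ridge along y, topped by an orange fin. Stands on the bay floor about 65 mm (+x) behind the pad centre, square to the bay, too near the box to grasp until that is gone. Same both ways round. Origin: centre of underside
- hanger_fin (a point): grip point on the orange fin, 112 mm above the hanger's underside; the fin is 10 mm thick (x), 36 mm long (y) and reaches from 93 to 126 mm above the underside; pinch it across x
- hanger_crest (a point): under the roof's ridge, where the hanger rides on a bar, 90 mm above the hanger's underside, between the wings
- rail: drip rail, fixed: a white tray 130 (x) x 230 (y) mm, rim 16 mm high, with two upright steel posts 14 mm in diameter at y = +100 and -100 mm, 156 mm high, carrying a round steel bar. Origin: centre of the underside, on the bench. It stands on the other side of the robot's forward line from the bay, turned at most 0.25 rad
- bar (a point): middle of the horizontal bar's axis, 150 mm above the bench; the bar is 12 mm in diameter, runs along this point's y and is free for 186 mm between the posts
- reagent_jar: bystander: amber glass jar, 52 mm in diameter, 85 mm high; origin at the centre of its underside
- stain_cup: bystander: white cup, 64 mm in diameter, 60 mm high; origin at the centre of its underside
- brush: bystander: brush with a long handle lying on the bench beyond the jar and the cup; origin under its middle
Mind the look-alikes: they are no part of the job. What is shaped like the slide_box but green, red or turquoise is not meant.

How it is judged:
On the way, in this order (a step that is already met when the one before it is completed fails the run):
1. the slide box is out of the bay (more than 120 mm from the pad's centre) while the hanger is still in the bay (horizontal distance between slide_box and pad above 0.12 m and horizontal distance between hanger and bay below 0.08 m), for 0.2 s.
2. the hanger straddles the bar, hanging by its roof, released (x of hanger_crest in the frame of bar between -0.014 and 0.014 m and y of hanger_crest in the frame of bar between -0.075 and 0.075 m and z of hanger_crest in the frame of bar between 0 and 0.018 m and angle between hanger's own z axis and vertical below 0.4 rad and angle between the y axis of hanger and the y axis of rail, either way round below 0.5 rad and contact force between hanger and the fingers below 0.1 N and linear speed of hanger below 0.05 m/s), for 0.3 s.
3. the slide box stands on the blue pad again, upright and square, released (horizontal distance between slide_box and pad below 0.02 m and angle between the x axis of slide_box and the x axis of bay, either way round below 0.2 rad and z of slide_box in the frame of pad below 0.006 m and angle between slide_box's own z axis and vertical below 0.08 rad and contact force between slide_box and the fingers below 0.1 N and linear speed of slide_box below 0.03 m/s), for 0.2 s.
At the end, for the whole second after the job is handed in: Hanger over the bar: crest within 14 mm sideways, 0-18 mm above its axis, within 75 mm of its middle, yaw within 0.5 rad, tilt under 0.4. Box on the bay floor within 20 mm of the pad centre, yaw within 0.2 rad of square (either way round), tilt under 0.08. Both released, at rest (all of step 2 and all of step 3); the robot touches nothing.
It fails at once if the slide box is tipped by more than 0.6 rad (angle between slide_box's own z axis and vertical above 0.6 rad).
It fails at once if the hanger is tipped by more than 0.9 rad (angle between hanger's own z axis and vertical above 0.9 rad).
It fails at once if the amber jar is moved by more than 30 mm (distance of reagent_jar from where it was at the start of the episode above 0.03 m).
It fails at once if the white cup is moved by more than 30 mm (distance of stain_cup from where it was at the start of the episode above 0.03 m).
It fails at once if the brush is moved by more than 30 mm (distance of brush from where it was at the start of the episode above 0.03 m).
It also fails if it takes over 72 s, if anything falls off the work surface, if the arm or the gripper's body presses on something with over 40 N, if the wrist force passes 120 N, or if a joint passes its speed limit or range.

## Working session

There is one attempt and no reset: what is moved stays moved. The work goes in short steps, Python scripts to look and compute and a tool call to move; the robot and the scene stay as the last step left them, time stands still between calls to the robot, and variables do not carry over. Pictures are saved under pics/ and viewed, at most 10 in all, crops included, and the job is handed in when it is done.

Besides the shell and the picture viewer there is one more tool, called after ">>>" as a command line: name --argument value ..., lists and objects as JSON in quotes. servo_tool: Moves the arm, as the interface text tells. Shift numbers are shares of 0.04 m and turn numbers shares of 0.12 rad, none past 1 either way. Its arguments: {"type":"object","properties":{"motion":{"type":"array"},"newtons":{"type":"number"}},"required":["motion"]}

```bash
mkdir -p pics
cat > h.py <<'E'
import numpy as np, cv2
from station import bot
def cam(n):
    im,d=bot.read_camera(n); c=bot.get_calibration(n); return im,d,c
def pts(d,c):
    f=d.shape[0]/2/np.tan(np.radians(c["fovy"])/2)
    v,u=np.indices(d.shape); P=np.stack([(u-c["cx"])/f*d,(v-c["cy"])/f*d,d,np.ones_like(d)],-1)
    return (P@np.linalg.inv(np.array(c["view"])).T)[...,:3]
E
python3 - <<'E'
from h import *
for n in("scene","top"):
    im,d,c=cam(n); np.savez(f"{n}0.npz",im=im,d=d,view=c["view"],fovy=c["fovy"],cx=c["cx"],cy=c["cy"])
    cv2.imwrite(f"pics/{n}0.png",im[...,::-1]); print(n,c,(d>0).mean())
o=bot.get_obs();print(o)
E
```

```text
scene {'fovy': 52.0097122125528, 'cx': 281.2670314132109, 'cy': 203.32301451963073, 'view': array([[-0.8540761 ,  0.51998807, -0.01290028,  0.56152898],
       [ 0.30316079,  0.47747962, -0.82468585,  0.00314088],
       [-0.42266718, -0.70825533, -0.56544393,  1.5166703 ],
       [ 0.        ,  0.        ,  0.        ,  1.        ]])} 0.9962244897959184
top {'fovy': 56.92150175618676, 'cx': 274.7694914424367, 'cy': 207.32900424215248, 'view': array([[-0.00852035, -0.99979778, -0.01821572, -0.08860514],
       [-0.98261138,  0.01174998, -0.18530193,  0.60103525],
       [ 0.18547849,  0.01632013, -0.98251279,  1.24195544],
       [ 0.        ,  0.        ,  0.        ,  1.        ]])} 0.9960076530612245
{'t': 0.1, 'q': array([ 1.16788254,  0.47774846,  0.02237203,  1.55632886, -0.01149367,
        1.10929464, -0.08312218]), 'joint_vel': array([ 0.00050693, -0.00158953, -0.00038772, -0.00101584, -0.00097806,
        0.00065627,  0.00134861]), 'joint_torque': array([ 4.88167541e-03, -5.97755349e+01,  1.61351714e+00, -2.81954759e+01,
        1.27769104e-02,  5.07928751e-03,  3.22895801e-05]), 'eef_pos': array([ 0.19596222, -0.64542147,  0.25241269]), 'tool_rot': array([-8.03198436e-04,  9.89156775e-01,  1.46861139e-01, -1.89940420e-04]), 'contact_force': array([ 0.10588512, -0.7730711 , -0.07115664]), 'torque': array([-0.025621  ,  0.00410311, -0.01385369]), 'grasp_force': 0.0, 'gripper_width': 1.0017041496525105}
```

View pics/scene0.png

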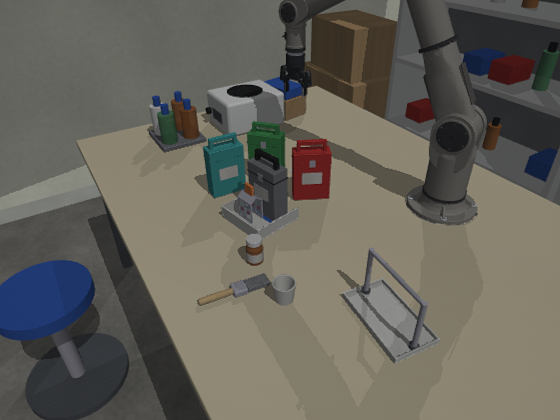

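View pics/top0.png

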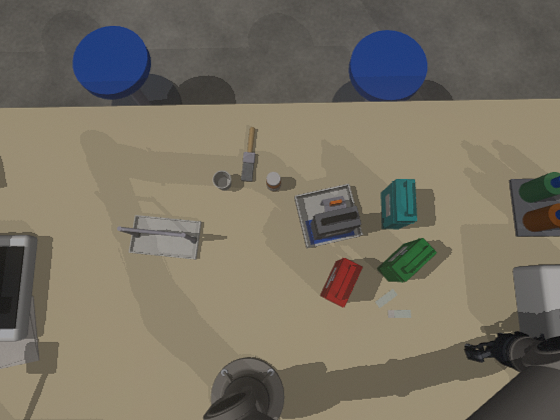

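Scene view: the grey box with the black handle is at (268,185) and the orange fin is just behind it at (250,190). The look-alikes are turquoise (225,165), green (267,140) and red (311,172). In the top view the grey box is at (337,220), turquoise at (400,203), green at (407,260) and red at (342,282). Only the grey one stands on the bay's blue pad beside the orange fin, so it is the one meant. The rail is at top (165,236), the jar at (273,182), the cup at (222,181) and the brush at (249,155).

```bash
cat > m.py <<'E'
from h import *
import sys
def load(n,fresh=False):
    if fresh: return cam(n)
    z=np.load(f"{n}0.npz"); return z["im"],z["d"],{k:z[k] for k in("view","fovy","cx","cy")}
def rect(P):
    (c,s,a)=cv2.minAreaRect((P[:,:2]*1000).astype(np.float32)); return np.round(c,1),np.round(s,1),round(a,1)
E
python3 - <<'E'
from m import *
for n in("top","scene"):
    im,d,c=load(n); P=pts(d,c); hsv=cv2.cvtColor(im,cv2.COLOR_RGB2HSV)
    X,Y,Z=P[...,0],P[...,1],P[...,2]
    print(n,"bench z",np.median(Z[(abs(X-.5)<.05)&(abs(Y-.05)<.04)]))
    roi=(X>.4)&(X<.8)&(Y<-.1)&(Y>-.42)&(d>0)
    orange=roi&(hsv[...,0]<14)&(hsv[...,1]>150)&(Z>.08)&(Z<.16)
    grey=roi&(hsv[...,1]<90)
    for nm,m in (("fin",orange),("fin top",orange&(Z>.122)),("handle",grey&(Z>.2)&(Z<.25)),("handletop",grey&(Z>.217)&(Z<.24)),("boxtop",grey&(Z>.178)&(Z<.195)),("wall",grey&(Z>.035)&(Z<.055)),("blue",roi&(hsv[...,0]>100)&(hsv[...,0]<130)&(hsv[...,1]>120)&(Z<.03)),
      ("bar",(X>.4)&(X<.8)&(Y>.0)&(Y<.4)&(Z>.135)&(Z<.18)),("rim",(X>.4)&(X<.8)&(Y>.0)&(Y<.4)&(Z>.010)&(Z<.025)),("jar",(X>.6)&(X<.8)&(Y>-.15)&(Y<-.0)&(Z>.075)&(Z<.1)),("cup",(X>.6)&(X<.8)&(Y>-.05)&(Y<.1)&(Z>.05)&(Z<.07))):
        if m.sum()<5: print(nm,m.sum());continue
        v,u=np.nonzero(m); Q=P[m]
        print(nm,m.sum(),"px",u.mean().round(),v.mean().round(),"rect",rect(Q),"z pct",np.percentile(Q[:,2],[5,50,95]).round(4))
im,_,_=load("top"); im2,_,_=load("scene")
a=cv2.resize(im[170:260,285:375],(400,400),interpolation=2);b=cv2.resize(im2[120:240,200:320],(400,400),interpolation=2)
cv2.imwrite("pics/crop.png",np.hstack([a,b])[...,::-1])
E
```

```text
top bench z 0.000601662649026169
fin 49 px 336.0 222.0 rect (array([ 503.8, -294. ]), array([205.2,  34.1]), 3.8) z pct [0.1023 0.1316 0.1527]
fin top 42 px 336.0 215.0 rect (array([ 503.8, -294. ]), array([205.2,  34.1]), 3.8) z pct [0.1259 0.1319 0.1537]
handle 222 px 338.0 218.0 rect (array([ 536.2, -282.5]), array([ 16.1, 103.1]), 11.6) z pct [0.2163 0.2282 0.232 ]
handletop 209 px 339.0 218.0 rect (array([ 536. , -281.9]), array([ 16.1, 101.8]), 11.6) z pct [0.2224 0.2283 0.232 ]
boxtop 643 px 337.0 220.0 rect (array([ 536.3, -282.1]), array([ 61.2, 130.7]), 11.5) z pct [0.187  0.1912 0.1941]
wall 289 px 322.0 206.0 rect (array([ 601.9, -240.9]), array([243.7, 239.3]), 12.8) z pct [0.037  0.0449 0.0495]
blue 86 px 327.0 236.0 rect (array([ 537.5, -285.1]), array([ 80.2, 140.3]), 12.4) z pct [0.0032 0.007  0.0115]
bar 280 px 152.0 232.0 rect (array([509.9, 284. ]), array([212. ,  13.4]), 83.7) z pct [0.1499 0.1553 0.1596]
rim 722 px 186.0 219.0 rect (array([625., 200.]), array([380.6, 378.7]), 85.2) z pct [0.0103 0.015  0.0211]
jar 154 px 273.0 178.0 rect (array([692. , -88.6]), 
[... 728 characters left out ...]
133.9]), 11.8) z pct [0.1803 0.1898 0.1927]
wall 532 px 259.0 213.0 rect (array([ 578.2, -272.2]), array([182.3, 194.3]), 12.3) z pct [0.0358 0.0428 0.0528]
blue 26 px 267.0 218.0 rect (array([ 565.3, -248.1]), array([11.4, 44.6]), 9.3) z pct [0.0032 0.0061 0.0073]
bar 467 px 399.0 280.0 rect (array([512.8, 284.1]), array([214. ,  15.4]), 83.6) z pct [0.1416 0.1532 0.1564]
rim 1005 px 346.0 309.0 rect (array([575.2, 170. ]), array([238.2, 511. ]), 29.2) z pct [0.0106 0.0149 0.0211]
jar 163 px 254.0 240.0 rect (array([696. , -88.7]), array([44.9, 46.2]), 1.3) z pct [0.0775 0.0838 0.0864]
cup 120 px 282.0 280.0 rect (array([700.8,  76.9]), array([62.5, 44.4]), 0.9) z pct [0.0507 0.0571 0.061 ]
```

View pics/crop.png

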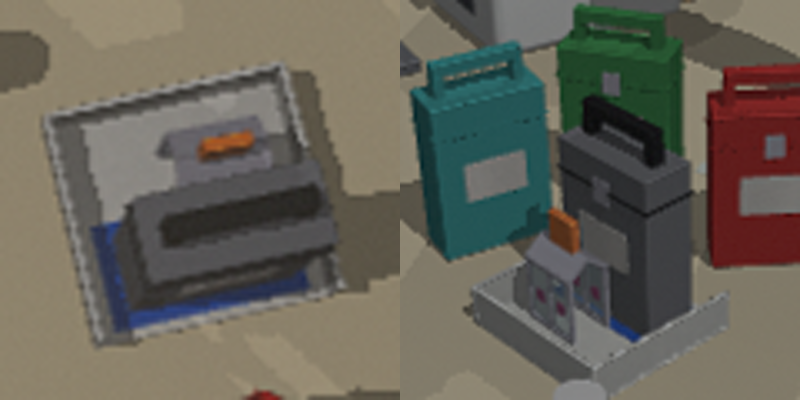

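The crop confirms it: grey box with black handle on the blue pad (left half, about (230,225)), with the hanger's orange fin directly behind it. Both views agree within 3 mm: handle at (0.537, -0.281), top z 0.227; yaw 12° (tool y must turn by about 85°); bar at (0.511, 0.284), top z 0.155, rail yaw about -6.3°. The sizes match the text too. First I move above the handle.

>>> servo_tool --motion '[[[1,0,0,0.75,0],[1,0,0,0.75,0],[1,0,0,0.75,0],[1,0.53,0.57,0,0.77],[1,0.53,0.57,0,0.77],[1,0.53,0.57,0,0.77],[1,0.53,0.57,0,0.77],[1,0.53,0.57,0,0.77],[1,0.53,0.57,0,0.77],[1,0.53,0.57,0,0.77],[1,0.53,0.57,0,0.77],[1,0.53,0.57,0,0.77],[1,0.53,0.57,0,0.77],[1,0.53,0.57,0,0.77],[1,0.53,0.57,0,0.77],[1,0.53,0.57,0,0.77],[1,0.53,0.57,0,0.77],[1,0.53,0.57,0,0.77],[1,0.53,0.57,0,0.77],[1,0,0,0,0]]]'

```text
t: 2.1
eef_pos: [0.5382, -0.2759, 0.3429]
tool_rot: [-0.001, 0.628, 0.778, 0.002]
contact_force: [-0.3, -0.2, 0.5]
gripper_width: 1.002
grasp_force: 0.0
```

>>> servo_tool --motion '[[[0.6,0,-0.13,0,0],[0.6,0,0,-0.6,0],[0.6,0,0,-0.6,0],[0.6,0,0,-0.6,0],[0.6,0,0,-0.6,0],[0.6,0,0,-0.6,0],[0.6,0,0,0,0],[0,0,0,0,0],[0,0,0,0,0],[0,0,0,0,0],[0,0,0,0,0],[0,0,0,0,0],[0,0,0,0,0],[0,0,0,0,0]]]' --newtons 80

```text
t: 3.5
eef_pos: [0.5367, -0.2871, 0.2251]
tool_rot: [0.002, 0.632, 0.775, 0.0]
contact_force: [1.9, 0.0, 5.9]
gripper_width: 0.171
grasp_force: 80.6
```

>>> servo_tool --motion '[[[0,0,0,0.4,0],[0,0,0,0.5,0],[0,0,0,0.5,0],[0,0,0,0.5,0],[0,0,0,0.1,0],[0,0,0,0,0],[0,0,0,0,0]]]'

```text
t: 4.2
eef_pos: [0.5344, -0.286, 0.3017]
tool_rot: [-0.001, 0.632, 0.775, -0.0]
contact_force: [0.1, -0.1, -4.2]
gripper_width: 0.171
grasp_force: 79.2
```

>>> servo_tool --motion '[[[0,-0.05,0.25,0,0],[0,-0.1,0.5,0,0],[0,-0.13,0.6,0,0],[0,-0.13,0.6,0,0],[0,-0.13,0.6,0,0],[0,-0.13,0.6,0,0],[0,-0.13,0.6,0,0],[0,-0.13,0.6,0,0],[0,-0.13,0.6,0,0],[0,-0.13,0.6,0,0],[0,-0.1,0.5,0,0],[0,-0.05,0.25,0,0],[0,0,0,0,0],[0,0,0,0,0],[0,0,0,0,0]]]'

```text
t: 5.7
eef_pos: [0.4817, -0.0355, 0.3031]
tool_rot: [0.0, 0.633, 0.774, -0.0]
contact_force: [-0.2, -0.6, -4.0]
gripper_width: 0.166
grasp_force: 79.1
```

Run:
```python
from m import *
im,d,c=cam("scene"); P=pts(d,c); cv2.imwrite("pics/s1.png",im[60:360,120:520,::-1]); print(bot.get_obs()["eef_pos"])
X,Y,Z=np.moveaxis(P,-1,0); hsv=cv2.cvtColor(im,cv2.COLOR_RGB2HSV)
m=(hsv[...,1]<80)&(X>.42)&(X<.56)&(Y>-.14)&(Y<.08)&(Z>.03)&(Z<.27)
print("box bottom z",np.percentile(P[m][:,2],[0,1,3,50]))
```

```text
[ 0.4817966  -0.03546443  0.30315604]
box bottom z [0.08141772 0.08843583 0.09243576 0.19417388]
```

View pics/s1.png

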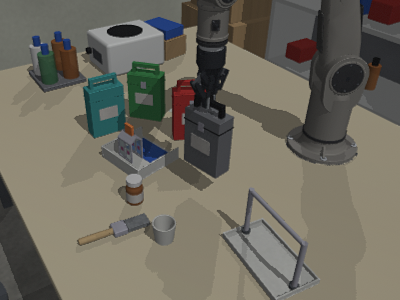

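The picture shows the box hanging upright from the gripper (crop (207,140)), clear of the jar at (134,190), with the hanger standing alone in the bay (130,145). Now I set it down on the bench.

>>> servo_tool --motion '[[[0,0,0,-0.4,0],[0,0,0,-0.5,0],[0,0,0,-0.5,0],[0,0,0,-0.4,0],[0,0,0,-0.15,0],[0,0,0,-0.1,0],[0,0,0,0,0],[0,0,0,0,0]]]'

```text
t: 6.55
eef_pos: [0.4823, -0.0344, 0.222]
tool_rot: [0.001, 0.632, 0.775, 0.0]
contact_force: [-0.7, -0.1, -3.9]
gripper_width: 0.167
grasp_force: 79.1
```

>>> servo_tool --motion '[[[0,0,0,-0.06,0],[0,0,0,-0.04,0],[0,0,0,0,0],[0,0,0,0,0]]]'

```text
t: 6.95
eef_pos: [0.4833, -0.034, 0.2189]
tool_rot: [0.001, 0.632, 0.775, 0.001]
contact_force: [-0.3, 0.4, 5.7]
gripper_width: 0.172
grasp_force: 80.5
```

Contact (+5.7 N). Release and rise.

>>> servo_tool --motion '[[[0.5,0,0,0,0],[0.5,0,0,0,0],[0.5,0,0,0,0],[0.5,0,0,0,0],[0.5,0,0,0.4,0],[0.5,0,0,0.7,0],[0.5,0,0,0.7,0],[0.5,0,0,0.7,0],[0.5,0,0,0.5,0],[0.5,0,0,0,0]]]'

```text
t: 7.95
eef_pos: [0.4832, -0.0341, 0.3401]
tool_rot: [0.002, 0.632, 0.775, 0.001]
contact_force: [1.1, 0.3, 0.1]
gripper_width: 0.498
grasp_force: 0.0
```

Run:
```python
from m import *
for n in("top","scene"):
    im,d,c=cam(n); P=pts(d,c); hsv=cv2.cvtColor(im,cv2.COLOR_RGB2HSV)
    X,Y,Z=np.moveaxis(P,-1,0)
    roi=(X>.42)&(X<.72)&(Y<-.14)&(Y>-.40)&(d>0); g=(hsv[...,1]<90)
    fin=(X>.56)&(X<.65)&(Y<-.2)&(Y>-.34)&(hsv[...,0]<16)&(hsv[...,1]>130)&(Z>.09)&(Z<.145)
    b=(X>.4)&(X<.56)&(Y>-.14)&(Y<.08)&g
    for nm,m in (("fin",fin),("roof",(X>.54)&(X<.66)&(Y<-.2)&(Y>-.34)&(Z>.08)&(Z<.102)),("wall",roi&g&(Z>.035)&(Z<.055)),("blue",roi&(hsv[...,0]>100)&(hsv[...,0]<130)&(hsv[...,1]>120)&(Z<.03)),("boxtop",b&(Z>.176)&(Z<.192)),("handletop",b&(Z>.214)&(Z<.23))):
        if m.sum()<5: print(nm,m.sum());continue
        v,u=np.nonzero(m);Q=P[m]; print(n,nm,m.sum(),"px",u.mean().round(),v.mean().round(),rect(Q),np.percentile(Q[:,2],[5,50,95]).round(4))
print(bot.get_obs()["eef_pos"])
```

```text
top fin 46 px 336.0 202.0 (array([ 601.7, -287.5]), array([ 9.7, 35.9]), 9.5) [0.1186 0.1325 0.1371]
top roof 252 px 334.0 205.0 (array([ 601.8, -287.7]), array([49.4, 70.6]), 11.6) [0.082  0.0903 0.0994]
top wall 329 px 327.0 207.0 (array([ 575.6, -271.7]), array([180. , 190.9]), 12.3) [0.0359 0.045  0.0499]
top blue 797 px 329.0 228.0 (array([ 537.7, -282.2]), array([ 81.7, 149.3]), 12.3) [0.0028 0.0072 0.0111]
top boxtop 169 px 269.0 236.0 (array([491.8, -78.7]), array([60.3, 31.8]), 7.9) [0.1816 0.1855 0.1894]
top handletop 31 px 266.0 234.0 (array([490. , -72.9]), array([14.8, 14.5]), 1.6) [0.2176 0.2222 0.2253]
scene fin 89 px 249.0 189.0 (array([ 604.4, -289.5]), array([13.7, 39.7]), 12.1) [0.1008 0.1194 0.1328]
scene roof 168 px 248.0 197.0 (array([ 604.9, -289.6]), array([51.8, 75.6]), 13.8) [0.0814 0.0902 0.0994]
scene wall 434 px 254.0 213.0 (array([ 576.7, -271.3]), array([185.2, 194.2]), 12.5) [0.0356 0.0424 0.0505]
scene blue 318 px 271.0 211.0 (array([ 539.6, -293.4]), array([ 85. , 124.9]), 12.6) [0.0034 0.0062 0.0093]
scene boxtop 512 px 327.0 200.0 (array([484. , -29.5]), array([ 63.1, 132.7]), 13.3) [0.1773 0.1839 0.1873]
scene handletop 168 px 328.0 188.0 (array([484. , -29.9]), array([ 21.5, 104.1]), 10.2) [0.2145 0.2201 0.2232]
[ 0.48159944 -0.03437054  0.33703755]
```

>>> servo_tool --motion '[[[0.5,0.3,-0.63,0,0],[0.5,0.3,-0.63,0,0],[0.5,0.3,-0.63,0,0],[0.5,0.3,-0.63,0,0],[0.5,0.3,-0.63,0,0],[0.5,0.3,-0.63,0,0],[0.5,0.3,-0.63,0,0],[0.5,0.3,-0.63,0,0],[0.5,0.3,-0.63,0,0],[0.5,0.3,-0.63,0,0],[0.5,0,0,-0.6,0],[0.5,0,0,-0.6,0],[0.5,0,0,-0.6,0],[0.5,0,0,-0.6,0],[0.5,0,0,-0.6,0],[0.5,0,0,0,0],[0.5,0,0,0,0]]]'

```text
t: 9.75
eef_pos: [0.6012, -0.286, 0.2163]
tool_rot: [-0.001, 0.632, 0.775, -0.0]
contact_force: [0.7, 0.1, 0.8]
gripper_width: 0.495
grasp_force: 0.0
```

>>> servo_tool --motion '[[[0.5,0.05,-0.05,-0.5,0],[0.5,0,0,-0.5,0],[0.5,0,0,-0.5,0],[0.5,0,0,-0.5,0],[0.5,0,0,-0.35,0],[0.5,0,0,0,0],[0.5,0,0,0,0],[0,0,0,0,0],[0,0,0,0,0],[0,0,0,0,0],[0,0,0,0,0],[0,0,0,0,0],[0,0,0,0,0]]]' --newtons 60

```text
t: 11.05
eef_pos: [0.6044, -0.2886, 0.1245]
tool_rot: [0.001, 0.632, 0.775, 0.0]
contact_force: [-1.2, -0.1, 5.9]
gripper_width: 0.104
grasp_force: 59.2
```

>>> servo_tool --motion '[[[0,0,0,0.4,0],[0,0,0,0.6,0],[0,0,0,0.7,0],[0,0,0,0.7,0],[0,0,0,0.7,0],[0,0,0,0.7,0],[0,0,0,0.7,0],[0,0,0,0.7,0],[0,0,0,0.7,0],[0,0,0,0.5,0],[0,0,0,0,0],[0,0,0,0,0]]]'

```text
t: 12.25
eef_pos: [0.6034, -0.2881, 0.379]
tool_rot: [-0.0, 0.632, 0.775, -0.0]
contact_force: [-0.2, -0.7, -3.3]
gripper_width: 0.107
grasp_force: 58.6
```

Run:
```python
from m import *
im,d,c=cam("scene"); cv2.imwrite("pics/s2.png",im[60:360,120:520,::-1])
```

```text
(no output)
```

View pics/s2.png

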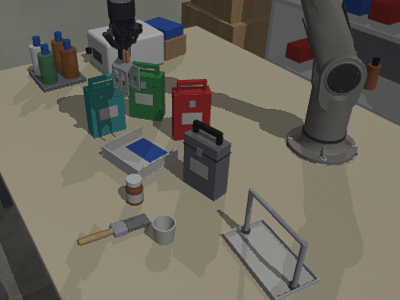

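The hanger hangs upright in the gripper (crop (125,72)), the grey box stands at (207,160), and the bay is empty. Now over to the rail.

>>> servo_tool --motion '[[[0,-0.115,0.3,0,-0.135],[0,-0.115,0.6,0,-0.135],[0,-0.115,0.75,0,-0.135],[0,-0.115,0.75,0,-0.135],[0,-0.115,0.75,0,-0.135],[0,-0.115,0.75,0,-0.135],[0,-0.115,0.75,0,-0.135],[0,-0.115,0.75,0,-0.135],[0,-0.115,0.75,0,-0.135],[0,-0.115,0.75,0,-0.135],[0,-0.115,0.75,0,-0.135],[0,-0.115,0.75,0,-0.135],[0,-0.115,0.75,0,-0.135],[0,-0.115,0.75,0,-0.135],[0,-0.115,0.75,0,-0.135],[0,-0.115,0.75,0,-0.135],[0,-0.115,0.75,0,-0.135],[0,-0.115,0.75,0,-0.135],[0,-0.115,0.7,0,-0.135],[0,-0.115,0.4,0,-0.135]]]'

```text
t: 14.3
eef_pos: [0.5093, 0.2746, 0.3781]
tool_rot: [-0.001, 0.748, 0.664, -0.001]
contact_force: [0.3, 0.5, -1.7]
gripper_width: 0.107
grasp_force: 58.5
```

>>> servo_tool --motion '[[[0,0,0,0,0],[0,0,0,0,0],[0,0,0,0,0]]]'

```text
t: 14.6
eef_pos: [0.5119, 0.2702, 0.3787]
tool_rot: [0.0, 0.749, 0.662, -0.001]
contact_force: [-0.3, -0.1, -2.4]
gripper_width: 0.106
grasp_force: 58.5
```

Run:
```python
from m import *
im,d,c=cam("scene"); P=pts(d,c); hsv=cv2.cvtColor(im,cv2.COLOR_RGB2HSV); cv2.imwrite("pics/s3.png",im[100:400,160:560,::-1])
X,Y,Z=np.moveaxis(P,-1,0)
m=(abs(X-.51)<.08)&(abs(Y-.28)<.08)&(Z>.2)&(Z<.43)
Q=P[m]; print(rect(Q[Q[:,2]<.355]),np.percentile(Q[:,2],[0,1,5]))
f=m&(hsv[...,0]<16)&(hsv[...,1]>130); print("fin",f.sum(),rect(P[f]),np.percentile(P[f][:,2],[5,95]))
b=(X>.4)&(X<.62)&(Y>.15)&(Y<.42)&(Z>.135)&(Z<.165); print("bar",rect(P[b]))
```

```text
(array([512.1, 269.3]), array([73.8, 52.1]), 83.3) [0.25812828 0.26109462 0.26621849]
fin 100 (array([513.9, 278.9]), array([21. , 12.1]), 76.0) [0.35369072 0.38614225]
bar (array([513.3, 283.9]), array([215.4,  15. ]), 83.8)
```

View pics/s3.png

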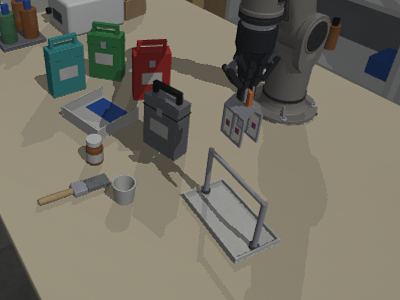

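The hanger is held upright and square above the rail (crop (242,120), bar from (210,152) to (263,205)). In the same view it is aligned with the bar to within 1 mm sideways. Lowering.

>>> servo_tool --motion '[[[0,0.03,0.3,-0.3,0],[0,0,0,-0.5,0],[0,0,0,-0.5,0],[0,0,0,-0.5,0],[0,0,0,-0.5,0],[0,0,0,-0.5,0],[0,0,0,-0.5,0],[0,0,0,-0.5,0],[0,0,0,-0.4,0],[0,0,0,-0.25,0],[0,0,0,0,0],[0,0,0,0,0],[0,0,0,0,0]]]'

```text
t: 15.95
eef_pos: [0.5135, 0.2842, 0.2023]
tool_rot: [0.0, 0.749, 0.663, 0.001]
contact_force: [-0.5, -0.5, -1.2]
gripper_width: 0.107
grasp_force: 58.4
```

>>> servo_tool --motion '[[[0,0,0,-0.15,0],[0,0,0,-0.1,0],[0,0,0,-0.08,0],[0,0,0,-0.06,0],[0,0,0,0,0],[0,0,0,0,0]]]'

```text
t: 16.55
eef_pos: [0.5127, 0.2837, 0.1864]
tool_rot: [0.0, 0.749, 0.663, -0.0]
contact_force: [-2.3, -2.2, 5.7]
gripper_width: 0.102
grasp_force: 59.7
```

Contact came at the expected height (0.186 m). Release and rise.

>>> servo_tool --motion '[[[0.3,0,0,0,0],[0.4,0,0,0,0],[0.5,0,0,0,0],[0.5,0,0,0,0],[0.5,0,0,0,0],[0.5,0,0,0.2,0],[0.5,0,0,0.4,0],[0.5,0,0,0.6,0],[0.5,0,0,0.8,0],[0.5,0,0,0.8,0],[0.5,0,0,0.8,0],[0.5,0,0,0.6,0],[0.5,0,0,0,0]]]'

```text
t: 17.85
eef_pos: [0.514, 0.2853, 0.3593]
tool_rot: [0.001, 0.749, 0.663, 0.004]
contact_force: [0.3, 0.1, -0.7]
gripper_width: 0.501
grasp_force: 0.0
```

Run:
```python
from m import *
for n in ("scene","top"):
    im,d,c=cam(n); P=pts(d,c); hsv=cv2.cvtColor(im,cv2.COLOR_RGB2HSV); g=hsv[...,1]<90
    if n=="scene": cv2.imwrite("pics/s4.png",im[100:400,160:560,::-1])
    X,Y,Z=np.moveaxis(P,-1,0)
    m=(abs(X-.51)<.05)&(abs(Y-.28)<.06)
    f=m&(hsv[...,0]<16)&(hsv[...,1]>130)&(Z>.15)&(Z<.21)
    if f.sum()>4: print(n,"fin",f.sum(),rect(P[f]),np.percentile(P[f][:,2],[5,95]))
    r=m&(Z>.05)&(Z<.17); print("wings",rect(P[r]),np.percentile(P[r][:,2],[1,5]))
    b=(X>.4)&(X<.56)&(Y>-.14)&(Y<.08)&g
    for a,e in((.176,.192),(.214,.23)):
        q=b&(Z>a)&(Z<e); print("box",q.sum(),rect(P[q]) if q.sum() else "")
print(bot.get_obs()["eef_pos"])
```

```text
scene fin 182 (array([513.7, 283.6]), array([38.3, 11.7]), 78.9) [0.16214884 0.19385439]
wings (array([512.5, 280.3]), array([120.2,  52.3]), 84.4) [0.06756052 0.07234145]
box 515 (array([485.7, -29.4]), array([ 59.9, 135.2]), 12.3)
box 166 (array([484.7, -28.8]), array([ 17.7, 101.7]), 12.8)
top fin 49 (array([510.7, 285.9]), array([41.5, 12.1]), 78.1) [0.17085893 0.19756739]
wings (array([509.8, 280.2]), array([120.5,  49.3]), 83.7) [0.07053092 0.07851548]
box 661 (array([481.9, -29.6]), array([ 60.4, 129.7]), 11.7)
box 204 (array([481.8, -29.4]), array([ 16.3, 102.1]), 11.6)
[0.51296181 0.28389117 0.35502971]
```

View pics/s4.png

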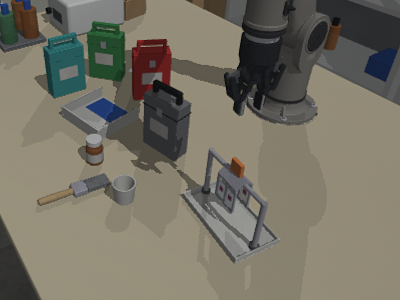

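The hanger hangs over the bar with a wing on each side (crop (236,185)); the fin is centred on the bar in both views. Now back to the box handle at (0.483, -0.029).

>>> servo_tool --motion '[[[0.6,-0.0625,-0.66,0,0.224],[0.6,-0.0625,-0.66,0,0.224],[0.6,-0.0625,-0.66,0,0.224],[0.6,-0.0625,-0.66,0,0.224],[0.6,-0.0625,-0.66,0,0.224],[0.6,-0.0625,-0.66,0,0.224],[0.6,-0.0625,-0.66,0,0.224],[0.6,-0.0625,-0.66,0,0.224],[0.6,-0.0625,-0.66,0,0.224],[0.6,-0.0625,-0.66,0,0.224],[0.6,-0.0625,-0.66,0,0.224],[0.6,-0.0625,-0.66,0,0.224],[0.6,0,0,-0.4,0],[0.6,0,0,-0.6,0],[0.6,0,0,-0.4,0],[0.6,0,0,0,0],[0.6,0,0,0,0]]]'

```text
t: 19.65
eef_pos: [0.4826, -0.033, 0.2975]
tool_rot: [-0.001, 0.633, 0.775, -0.0]
contact_force: [0.8, -0.4, 1.0]
gripper_width: 0.6
grasp_force: 0.0
```

>>> servo_tool --motion '[[[0.6,0,0.1,-0.5,0],[0.6,0,0,-0.5,0],[0.6,0,0,-0.5,0],[0.6,0,0,-0.45,0],[0.6,0,0,0,0],[0.6,0,0,0,0],[0,0,0,0,0],[0,0,0,0,0],[0,0,0,0,0],[0,0,0,0,0],[0,0,0,0,0],[0,0,0,0,0]]]' --newtons 80

```text
t: 20.85
eef_pos: [0.4839, -0.029, 0.221]
tool_rot: [0.001, 0.633, 0.774, 0.001]
contact_force: [-0.6, 0.1, 7.0]
gripper_width: 0.169
grasp_force: 79.5
```

>>> servo_tool --motion '[[[0,0,0,0.4,0],[0,0,0,0.5,0],[0,0,0,0.5,0],[0,0,0,0.5,0],[0,0,0,0.3,0],[0,0,0,0,0],[0,0,0,0,0]]]'

```text
t: 21.55
eef_pos: [0.4824, -0.0292, 0.3069]
tool_rot: [-0.0, 0.633, 0.774, -0.0]
contact_force: [0.5, 0.4, -4.8]
gripper_width: 0.171
grasp_force: 78.7
```

>>> servo_tool --motion '[[[0,0.05,-0.25,0,0],[0,0.11,-0.5,0,0],[0,0.13,-0.6,0,0],[0,0.13,-0.6,0,0],[0,0.13,-0.6,0,0],[0,0.13,-0.6,0,0],[0,0.13,-0.6,0,0],[0,0.13,-0.6,0,0],[0,0.13,-0.6,0,0],[0,0.13,-0.6,0,0],[0,0.11,-0.5,0,0],[0,0.06,-0.25,0,0],[0,0,0,0,0],[0,0,0,0,0],[0,0,0,0,0]]]'

```text
t: 23.05
eef_pos: [0.5379, -0.2794, 0.3078]
tool_rot: [-0.0, 0.632, 0.775, 0.0]
contact_force: [0.4, 0.4, -3.6]
gripper_width: 0.165
grasp_force: 78.7
```

Run:
```python
from m import *
print(bot.get_obs()["eef_pos"])
for n in ("scene","top"):
    im,d,c=cam(n); P=pts(d,c); hsv=cv2.cvtColor(im,cv2.COLOR_RGB2HSV); g=hsv[...,1]<90
    X,Y,Z=np.moveaxis(P,-1,0); b=(X>.45)&(X<.64)&(Y<-.18)&(Y>-.38)&g
    q=b&(Z>.26)&(Z<.278); print(n,"boxtop",q.sum(),rect(P[q]) if q.sum()>4 else "")
    q=b&(Z>.06)&(Z<.26); print("side min z",np.percentile(P[q][:,2],[0,2]),rect(P[q]))
```

```text
[ 0.53789621 -0.27940015  0.30775032]
scene boxtop 399 (array([ 537.9, -278.5]), array([ 63.3, 134.4]), 11.3)
side min z [0.08620186 0.09213481] (array([ 558.5, -264.7]), array([ 60. , 141.9]), 36.0)
top boxtop 324 (array([ 528.8, -242.2]), array([60. , 53.7]), 11.7)
side min z [0.09310351 0.10029177] (array([ 510.6, -236.7]), array([90.4, 46.2]), 58.8)
```

>>> servo_tool --motion '[[[0,0,-0.05,-0.4,0],[0,0,0,-0.5,0],[0,0,0,-0.5,0],[0,0,0,-0.35,0],[0,0,0,-0.15,0],[0,0,0,-0.08,0],[0,0,0,0,0],[0,0,0,0,0]]]'

```text
t: 23.95
eef_pos: [0.5383, -0.2832, 0.2294]
tool_rot: [0.001, 0.633, 0.774, 0.0]
contact_force: [0.4, 0.9, -3.9]
gripper_width: 0.168
grasp_force: 78.7
```

>>> servo_tool --motion '[[[0,0,0,-0.05,0],[0,0,0,-0.04,0],[0,0,0,0,0],[0,0,0,0,0]]]'

```text
t: 24.35
eef_pos: [0.5387, -0.2833, 0.2271]
tool_rot: [0.002, 0.633, 0.774, 0.0]
contact_force: [-2.3, 1.3, 5.0]
gripper_width: 0.171
grasp_force: 80.1
```

Box is down on the pad (+5 N at the expected height). Release, rise, and check.

>>> servo_tool --motion '[[[0.3,0,0,0,0],[0.4,0,0,0,0],[0.5,0,0,0,0],[0.5,0,0,0,0],[0.5,0,0,0,0],[0.5,0,0,0.3,0],[0.5,0,0,0.6,0],[0.5,0,0,0.7,0],[0.5,0,0,0.7,0],[0.5,0,0,0.7,0],[0.5,0,0,0,0],[0.5,0,0,0,0],[0.5,0,0,0,0]]]'

```text
t: 25.65
eef_pos: [0.5372, -0.2829, 0.3441]
tool_rot: [-0.001, 0.633, 0.774, -0.0]
contact_force: [-0.2, 0.2, 0.6]
gripper_width: 0.497
grasp_force: 0.0
```

Run:
```python
from m import *
im,d,c=cam("scene"); P=pts(d,c); hsv=cv2.cvtColor(im,cv2.COLOR_RGB2HSV); g=hsv[...,1]<90
cv2.imwrite("pics/s5.png",im[100:400,160:560,::-1])
X,Y,Z=np.moveaxis(P,-1,0); b=(X>.45)&(X<.64)&(Y<-.18)&(Y>-.38)&g
for a,e in((.18,.196),(.215,.232)):
    q=b&(Z>a)&(Z<e); print(q.sum(),rect(P[q]),np.percentile(P[q][:,2],[5,50,95]))
f=(abs(X-.51)<.05)&(abs(Y-.28)<.06)&(hsv[...,0]<16)&(hsv[...,1]>130)&(Z>.15)&(Z<.21); print("fin",rect(P[f]),np.percentile(P[f][:,2],[5,95]))
o=bot.get_obs(); print(o["eef_pos"],o["contact_force"])
```

```text
383 (array([ 540. , -282.8]), array([ 62.7, 133.5]), 12.1) [0.1818752  0.19002809 0.19274964]
141 (array([ 539.5, -282.1]), array([ 18.3, 100.1]), 9.1) [0.21626552 0.22493502 0.22929068]
fin (array([513.4, 282.4]), array([38.7, 11.3]), 84.4) [0.16288196 0.19326161]
[ 0.53711775 -0.28292201  0.34378913] [ 0.15839782 -0.18171591 -0.83397479]
```

View pics/s5.png

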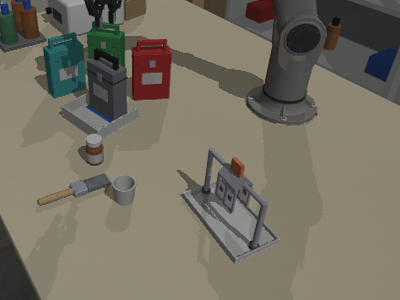

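The picture shows the box upright on the pad (crop (107,88)), within 2 mm of where it started, and the hanger still on the bar (236,185). The jar (95,150), cup (123,190) and brush (75,190) have not moved, and the gripper is clear.

```bash
python3 -c "
from station import bot
print(bot.hand_in())"
```

```text
the job is handed in; nothing more can be done
None
```

The job is handed in at about 26 s: the hanger hangs over the bar with one wing on each side, the grey box stands upright on the blue pad within about 2 mm of where it started, and the jar, cup and brush look unmoved; the hand-in returned no verdict.

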